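Set the running clearance of a batten feed guide

TASK

Set up the feed guide for this batten: lay the batten on the guide's board against the fence, with its end right through under the hold-down shoe, and let go of it. Then screw the knurled nut down until it bottoms out with the shoe on the batten, back it off a quarter turn so that the batten can just run, and finish while still holding the nut there in the gripper so that I can lock it. Leave the batten in place and the other things on the bench alone.

Things in the scene. Friction and masses are not known exactly. Their poses are not given: they have to be found in the camera images.
- guide: Feed guide screwed to the bench: grey board 170 (x) by 380 (y) by 12 mm; on it along y a low wooden fence, 20 thick, 10 high, face at x = -10 looking to -x, where the batten goes. Behind it at x = +35, y = +70 a 16 mm threaded stud carries the hold-down arm (34 wide) with the knurled nut on it and, 117 to 132 above the bench, a fixed hexagon lock nut. Origin: centre of the underside, z up.
- lay_point (a point): Point on the board's top, in the guide at x = -25, y = -20, z = 12 mm. A batten with its underside centre here and its length along the guide's y touches the fence and reaches 50 mm past the shoe's middle (25 mm less still covers the flat of the shoe; more is as good). The board is bare from here to its -y end (y = -190): feed the batten under the shoe along the fence from there.
- shoe: White shoe under the hold-down arm's end: 30 mm along the guide's x, flat for 44 mm along y, upturned noses at both y ends (76 mm overall). Origin: middle of the flat underside, in the guide at x = -25, y = +70; axes as the guide's. Starts 2.3 to 3.4 mm above the top of a batten lying on the board; goes up and down with the nut. The arm's top is 24 mm above this origin.
- batten: Sample batten of brown hardwood, 280 mm long (its x), 30 mm wide (y), 40 mm high (z), about 0.23 kg. Origin: centre of its underside. Starts lying alone on the bench, to the robot's right (y negative).
- nut_grip (a point): Steel knurled nut on the stud: round knurled head 40 mm across, 18 high, over a neck 24 across. This point: on its axis at the height to grip, 8 below the head's top, 24 above the arm's top on which the neck stands; z up, a scribed line on the head points along x. The lock nut (24 across) begins 13 to 17 mm above it, the stud ends 28 to 32 above; nothing else is above the arm: any yaw is free.
- nut (a joint): Turn of the knurled nut in rad: 0 = bottomed out (hard stop, shoe pressed on the batten), growing as it is backed off (anticlockwise from above); starts at 4.0 to 5.5. Right-hand thread: clockwise from above moves nut, arm and shoe down, 4 mm a turn. Takes about 0.1 N m to turn and stays where it is left.
- tape: Bystander: roll of paper tape lying flat, 90 mm across, 25 mm high, beyond the batten.
- screwdriver: Bystander: screwdriver, about 200 mm long, lying on the bench to the left.
- glue: Bystander: white glue bottle, 60 mm across, 150 mm high, standing to the left. Origin: centre of its base.
- offcut: Bystander: flat wooden offcut 60 x 100 x 22 mm lying beyond the guide.

How it is judged:
On the way, in this order (a step that is already met when the one before it is completed fails the run):
1. the batten lies on the board against the fence, its end right through under the shoe, and is let go of (y of batten in the frame of guide between -0.048 and 0.15 m and x of batten in the frame of guide between -0.03 and -0.022 m and z of batten in the frame of guide below 0.0135 m and angle between the x axis of batten and the y axis of guide, either way round below 0.04 rad and contact force between the fingers and batten below 0.1 N and linear speed of batten below 0.02 m/s), for 0.2 s.
2. the nut is fully down, the shoe on the batten (value of joint nut below 0.08 rad and y of batten in the frame of guide between -0.048 and 0.15 m and x of batten in the frame of guide above -0.03 m and contact force between shoe and batten above 0.5 N), for 0.1 s.
At the end, for the whole second after the job is handed in: The fingers grip the knurled nut (more than 5 N) and keep it still, a quarter turn (70 to 110 degrees) up from its stop; the batten, untouched, lies flat on the board within 5 mm of the fence and 2 degrees parallel to it, its end past the flat of the shoe, clear of the shoe's pressure (value of joint nut between 1.22 and 1.92 rad and velocity of joint nut between -0.05 and 0.05 rad/s and contact force between the fingers and nut above 5 N and y of batten in the frame of guide between -0.048 and 0.15 m and x of batten in the frame of guide between -0.03 and -0.022 m and z of batten in the frame of guide below 0.0135 m and angle between the x axis of batten and the y axis of guide, either way round below 0.04 rad and contact force between shoe and batten below 0.5 N and contact force between each of the arm, the fingers and batten below 0.1 N); the arm keeps its last pose, push and grip.
It fails at once if a bystander is moved by more than 20 mm (distance of any of tape, screwdriver, glue, offcut from where it was at the start of the episode above 0.02 m).
It also fails if it takes over 72 s, if anything falls off the work surface, if the arm or the gripper's body presses on something with over 40 N, if the wrist force passes 120 N, or if a joint passes its speed limit or range.

ROBOT

A 6-joint arm with a two-finger parallel gripper is mounted at the origin on the work surface. World frame = base frame: x ahead of the robot, y to its left, z up, the work surface at z = 0. Lengths are in m, angles in rad, forces in N, time in s.
With the tool pointing down it reaches from about 0.15 to 0.775 m from the base axis. Payload 6.1 kg.
Tool frame: the origin (TCP) lies midway between the tips of the shut fingers; the grasp point (between the pads) lies 19 mm behind it; z points along the fingers, y is the line along which they close (so a half turn about z gives the same grasp; the last joint's range is limited). The gripper opens to 85 mm and grips with 20 to 120 N. Pads are 22 mm wide; open, the fingers measure 114 mm over their backs; the gripper's body (76 mm by 85 mm) begins 54 mm behind the grasp point. The pads swing forward as they close: fully open they stand 13 mm farther back than shut.
Start: joints at [1.249, 0.126, -0.04, 1.405, 0, 1.571], TCP at [0.166, 0.498, 0.231] pointing down, gripper open.
Joint ranges: [-2.72, 2.72], [-0.95, 1.95], [-1.27, 1.35], [-1.78, 2.02], [-1.46, 1.47], [-3.14, 3.14]. Speed limits (rad/s): [2.39, 2.39, 3.01, 3.14, 3.14, 3.14].

INTERFACE

Orientations are given as a unit quaternion [x, y, z, w].
In Python, from bench import ctrl, kinematics, optics, hand_in, readout gives the robot as it stands. The module is installed in compiled form; this text tells all that it offers. Calls block until the motion is done:
- ctrl.move_pose(position, orientation): joint-space move of the TCP to a pose.
- ctrl.line_to(position, frame=None, v=0.15, max_force=None): straight line of the TCP; frame=None keeps the orientation; v is the mean speed in m/s. With max_force (N) it stops when the force on the tool has changed by that much, and returns True; else False.
- ctrl.set_joints(angles): joint-space move.
- ctrl.grip(opening): finger opening in m; the grip force is fixed at half the most; returns when the fingers have stopped.
- ctrl.wait(seconds).
- kinematics.inverse_kinematics(position, orientation): joint angles nearest the present ones, or None.
- optics.capture(name): name is "scene" or "top" or "wrist"; returns the picture (480x640x3 uint8, red, green, blue); there is no depth.
- optics.calibration(name): a dict with "fx", "fy", "cx", "cy" (pixels), "view" (4x4, takes a point from world to camera coordinates). Camera axes: x right, y down, z forward; pixel columns grow to the right and rows downward; lengths in m; the calibration is good to about 2 mm. The wrist camera is an equidistant fisheye: a pixel r from the principal point sees the ray r / f radians off the axis. A picture is of the moment at which its call begins: read the wrist's pose just before it. calibration takes no time and is no camera call; for the wrist camera it gives the pose at the moment of the call.
A pose or a line that the arm cannot do raises ctrl.MotionError and nothing moves.
- hand_in(): hands the job in; it is judged then, once.
Readings, each from a call of its own:
- readout.read_time_s(): time.
- readout.read_joints(): joint angles.
- readout.read_qd(): joint speeds.
- readout.read_joint_torque(): joint torques, N m.
- readout.read_eef_pos(): TCP position.
- readout.read_tool_rot(): TCP orientation.
- readout.read_wrist_force(): force on the tool from outside, world axes, zero at the start.
- readout.read_torque(): the same for the moment, N m.
- readout.read_gripper_width(): finger opening in m.
- readout.read_grip_force(): force on a finger pad.
Only numpy, scipy, OpenCV 4.12 (cv2) and the standard library are available. Lean on these libraries where they do the work, as an engineer would, in place of code of your own. Each camera call takes 0.05 s, during which the arm holds its last target. There are 200 camera calls.

## Working session

There is one attempt and no reset: what is moved stays moved. The work goes in short steps, each a Python script; the robot and the scene stay as the last script left them, time stands still between calls to the robot, and variables do not carry over. Pictures are saved under pics/ and viewed, at most 10 in all, crops included, and the job is handed in when it is done.

```bash
mkdir -p pics; python3 - <<'E'
from bench import ctrl, kinematics, optics, hand_in, readout
import cv2,numpy as np
for n in("scene","top"):
    im=optics.capture(n); cv2.imwrite(f"pics/{n}0.png",im[:,:,::-1])
    c=optics.calibration(n); print(n,c["fx"],c["fy"],c["cx"],c["cy"]);print(np.round(np.array(c["view"]),4).tolist())
print(readout.read_time_s(),readout.read_eef_pos(),readout.read_tool_rot(),readout.read_gripper_width())
E
```

```text
scene 520.0090950823258 520.0090950823258 317.5391894613685 237.52886687518114
[[0.3365, 0.9417, -0.0006, -0.2086], [0.7527, -0.2694, -0.6007, -0.4219], [-0.5658, 0.2017, -0.7995, 1.665], [0.0, 0.0, 0.0, 1.0]]
top 507.2613908050302 507.2613908050302 321.0361921225094 234.72996222604525
[[-0.0268, -0.9996, -0.0058, 0.0243], [-0.9941, 0.0272, -0.1053, 0.6188], [0.1054, 0.003, -0.9944, 1.2416], [0.0, 0.0, 0.0, 1.0]]
0.1 [0.16592135 0.49768276 0.23061408] [ 1.60220334e-01  9.87081002e-01 -7.25479521e-04 -1.14118668e-04] 0.08557091409478158
```

View pics/scene0.png

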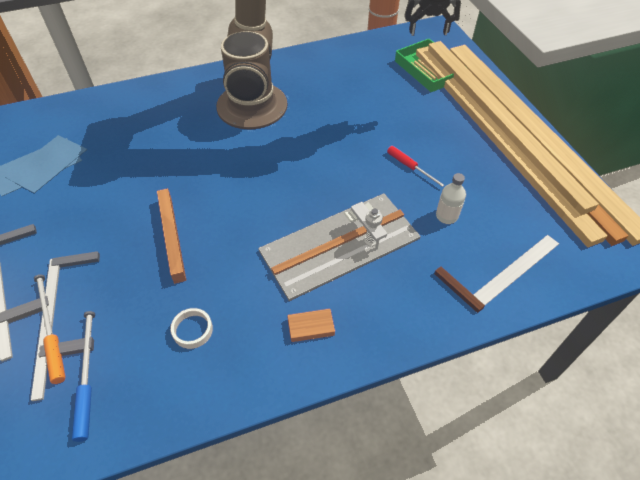

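View pics/top0.png

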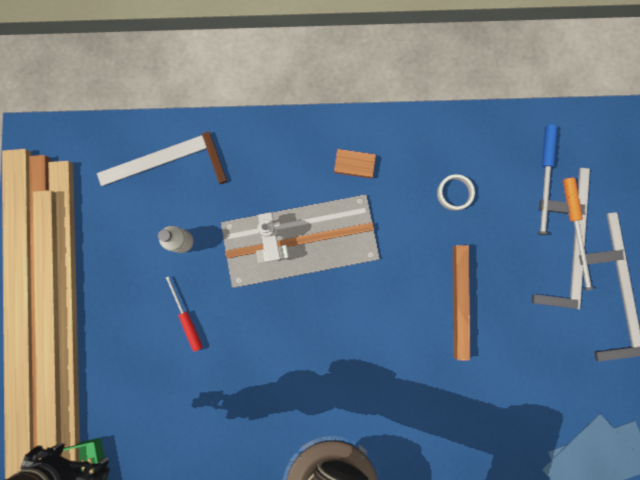

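The scene view shows the guide in the middle and the batten to the right. In the top view the board spans roughly (222,220)–(380,260), the nut is near (267,227), and the batten runs (461,245)–(461,360). Enlarging both for corners.

```bash
python3 - <<'E'
import cv2
im=cv2.imread("pics/top0.png")
cv2.imwrite("pics/c1.png",cv2.resize(im[185:295,215:390],None,fx=4.5,fy=4.5,interpolation=cv2.INTER_CUBIC))
cv2.imwrite("pics/c2.png",cv2.resize(im[235:370,420:500],None,fx=4.4,fy=4.4,interpolation=cv2.INTER_CUBIC))
E
```

```text
(no output)
```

View pics/c1.png

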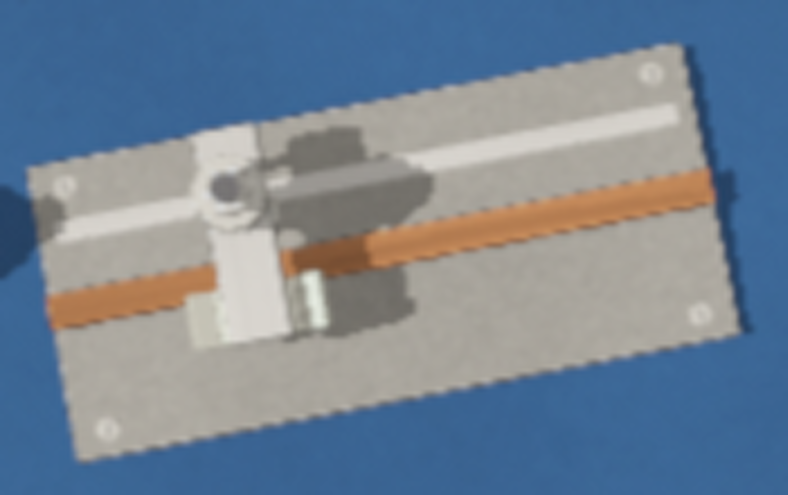

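View pics/c2.png

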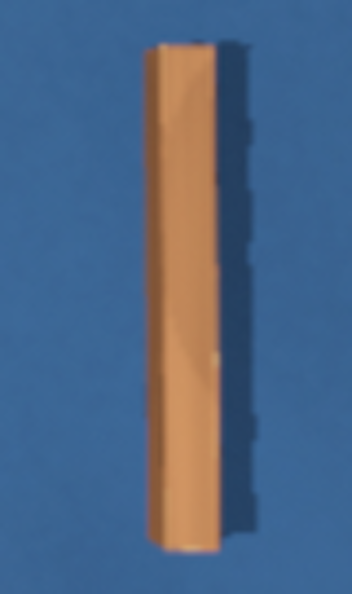

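Board top corners in crop 1 are (28,168), (683,44), (742,332), (77,461), and the stud top is at about (228,187). The batten's top-face corners in crop 2 are (160,44), (216,44), (220,551), (165,551).

```bash
cat > h.py <<'E'
from bench import ctrl, kinematics, optics, hand_in, readout
import numpy as np, cv2
from scipy.spatial.transform import Rotation as R
from scipy.optimize import least_squares
def px2w(n,uv,z):
    c=optics.calibration(n);V=np.array(c["view"]);r=V[:3,:3];o=-r.T@V[:3,3]
    d=r.T@np.array([(uv[0]-c["cx"])/c["fx"],(uv[1]-c["cy"])/c["fy"],1]);return (o+d*(z-o[2])/d[2])[:2]
def fit(P,L):  # world pts P from local L: x,y,yaw
    f=lambda s:((L@np.array([[np.cos(s[2]),np.sin(s[2])],[-np.sin(s[2]),np.cos(s[2])]])+s[:2])-P).ravel()
    s=min((least_squares(f,[*P.mean(0),a]) for a in(0,1.5)),key=lambda s:s.cost);return s.x,s.fun.reshape(-1,2)
def Q(yaw): # tool down, tool y axis at heading yaw
    y=np.array([np.cos(yaw),np.sin(yaw),0]);z=np.array([0,0,-1.]);return R.from_matrix(np.c_[np.cross(y,z),y,z]).as_quat()
def g2w(G,x,y):
    c,s=np.cos(G[2]),np.sin(G[2]);return np.array([G[0]+c*x-s*y,G[1]+s*x+c*y])
E
python3 - <<'E'
from h import *
full=lambda p,s,o:[(p[0]+.5)/s-.5+o[0],(p[1]+.5)/s-.5+o[1]]
P=np.array([px2w("top",full(p,4.5,(215,185)),.012) for p in[(28,168),(683,44),(742,332),(77,461)]])
s,r=fit(P,np.array([[.085,.19],[.085,-.19],[-.085,-.19],[-.085,.19]]));print("guide",s,np.degrees(s[2]),r*1e3)
print("stud top (exp z .132)",px2w("top",full((228,187),4.5,(215,185)),.132),"pred",g2w(s,.035,.07))
B=np.array([px2w("top",full(p,4.4,(420,235)),.04) for p in[(160,44),(216,44),(220,551),(165,551)]])
b,r=fit(B,np.array([[.14,.015],[.14,-.015],[-.14,-.015],[-.14,.015]]));print("batten",b,r*1e3)
np.savez("m.npz",G=s,B=b)
print(readout.read_joints())
for x,y in[(-.025,-.15-.045),(.035,.07)]:
    p=g2w(s,x,y)
    for k in(0,1):print(k,kinematics.inverse_kinematics([*p,.05],Q(s[2]+k*np.pi)))
print(kinematics.inverse_kinematics([b[0]-.045,b[1],.014],Q(b[2]+np.pi/2)),kinematics.inverse_kinematics([b[0]-.045,b[1],.014],Q(b[2]-np.pi/2)))
E
```

```text
guide [0.60888132 0.06231081 0.16256938] 9.314539334717901 [[ 0.62247028  0.12432392]
 [ 0.93901567  0.46144931]
 [-1.20196177  0.24255862]
 [-0.35952418 -0.82833185]]
stud top (exp z .132) [0.63221221 0.13605922] pred [0.63209004 0.13705274]
batten [ 0.44369917 -0.33671786 -0.04699263] [[-0.2626957  -0.76233045]
 [-0.80925161  0.8803363 ]
 [ 0.22528914  0.11759074]
 [ 0.84665817 -0.23559659]]
[ 1.24900080e+00  1.26316560e-01 -4.04937477e-02  1.40545480e+00
 -7.13697457e-06  1.57082862e+00]
0 [-0.2145271   0.37616657 -0.11831987  1.07630989  0.          1.19369985]
1 [-0.2145271   0.37616657 -0.11831987  1.07630989  0.         -1.94789281]
0 [ 0.21351959  0.40592926 -0.07474583  1.09012124  0.          1.62174654]
1 [ 0.21351959  0.40592926 -0.07474583  1.09012124  0.         -1.51984611]
[-0.70131638  0.21252311 -0.42651654  0.93175668  0.         -0.65432376] [-0.70131638  0.21252311 -0.42651654  0.93175668  0.          2.4872689 ]
```

```bash
python3 - <<'E'
from h import *
m=np.load("m.npz");G,B=m["G"],m["B"]
gp=B[:2]-.045*np.array([np.cos(B[2]),np.sin(B[2])]);q=Q(B[2]+np.pi/2)
ctrl.move_pose([*gp,.12],q)
print("stop",ctrl.line_to([*gp,.015],max_force=15), readout.read_eef_pos())
ctrl.grip(.02);print("w",readout.read_gripper_width(),readout.read_grip_force())
ctrl.line_to([*gp,.16])
print(readout.read_wrist_force(),readout.read_torque())
p=g2w(G,-.028,-.195);qg=Q(G[2]+np.pi)
ctrl.move_pose([*p,.16],qg)
ctrl.line_to([*p,.045])
print("touch",ctrl.line_to([*p,.020],v=.03,max_force=6),readout.read_eef_pos(),"w",readout.read_gripper_width(),readout.read_time_s())
cv2.imwrite("pics/s1.png",optics.capture("scene")[150:330,200:460,::-1].repeat(3,0).repeat(3,1))
E
```

```text
stop False [ 0.39931423 -0.33491923  0.01574561]
w 0.028824513587853318 61.50068163871765
[ 0.07688297 -0.66488432 -3.10678205] [ 0.02269959  0.12091859 -0.00669869]
touch True [ 0.61276417 -0.13458195  0.02767109] w 0.028980451687795315 8.375
```

View pics/s1.png

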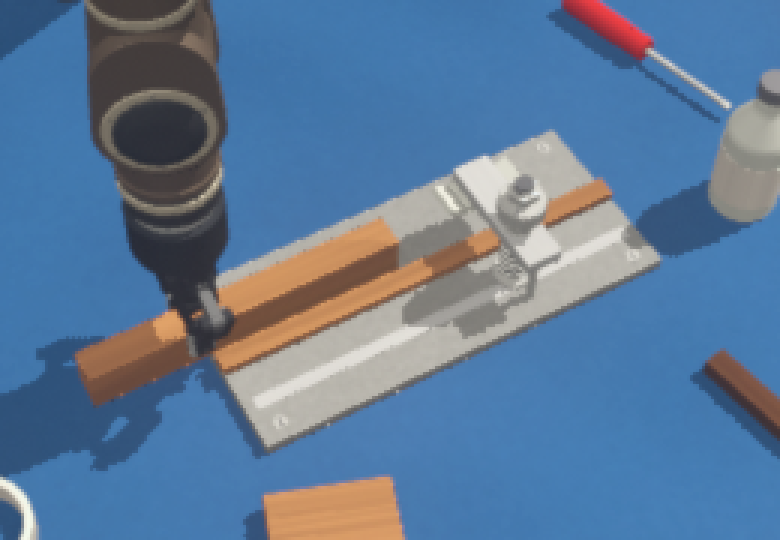

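The batten lies on the board beside the fence, its front end short of the shoe, and the touch height matches. Next: regrip flat, feed, release, then press it to the fence.

```bash
python3 - <<'E'
from h import *
m=np.load("m.npz");G=m["G"]
ctrl.grip(.05);ctrl.grip(.02)
z=readout.read_eef_pos()[2]
f0=readout.read_wrist_force()
print(z,"w",readout.read_gripper_width())
p=g2w(G,-.028,-.05)
print("stop",ctrl.line_to([*p,z],v=.06,max_force=20),readout.read_eef_pos(),p,readout.read_wrist_force()-f0)
# toward fence, gently
e=readout.read_eef_pos();u=np.array([np.cos(G[2]),np.sin(G[2]),0])
print("fence",ctrl.line_to(e+u*.006,v=.02,max_force=6),(readout.read_eef_pos()-e)@u)
ctrl.grip(.06)
e=readout.read_eef_pos();ctrl.line_to([e[0],e[1],.16])
d=e[:2]-G[:2];c,s=np.cos(G[2]),np.sin(G[2]);print("release at guide",c*d[0]+s*d[1],-s*d[0]+c*d[1],readout.read_time_s())
h=g2w(G,-.10,-.10);ctrl.move_pose([*h,.25],Q(G[2]+np.pi))
cv2.imwrite("pics/s2.png",cv2.resize(optics.capture("wrist")[:,:,::-1],None,fx=1.25,fy=1.25))
ctrl.move_pose([.25,-.25,.3],Q(0+np.pi))
im=optics.capture("top");cv2.imwrite("pics/s3f.png",im[:,:,::-1])
cv2.imwrite("pics/s3.png",cv2.resize(im[185:295,215:390,::-1],None,fx=4.5,fy=4.5,interpolation=cv2.INTER_CUBIC))
print(readout.read_time_s())
E
```

```text
0.02671971029949411 w 0.02904058215598976
stop False [0.58934252 0.00838047 0.02668997] [0.58934322 0.00843816] [-0.40126046 -1.15314229  0.05334966]
fence True 0.00040113597427079745
release at guide -0.028298140579894264 -0.05045760150753675 13.2917
15.25
```

View pics/s3.png

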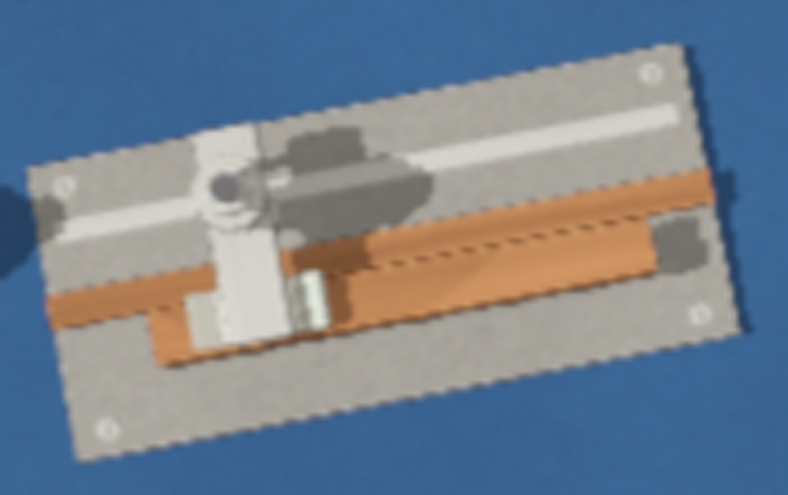

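The batten is past the shoe, both ends visible: its near edge runs (160,366)–(657,272). Measuring, then pressing it to the fence with the fingers shut.

```bash
cat >> h.py <<'E'
def w2g(G,p):
    c,s=np.cos(G[2]),np.sin(G[2]);d=np.array(p)[:2]-G[:2];return np.array([c*d[0]+s*d[1],-s*d[0]+c*d[1]])
E
python3 - <<'E'
from h import *
G=np.load("m.npz")["G"];full=lambda p,s,o:[(p[0]+.5)/s-.5+o[0],(p[1]+.5)/s-.5+o[1]]
for n,p in dict(nearL=(160,366),nearR=(657,272),farR=(652,217)).items():print(n,w2g(G,px2w("top",full(p,4.5,(215,185)),.052))*1e3)
ctrl.grip(0)
u=np.array([np.cos(G[2]),np.sin(G[2]),0]);q=Q(G[2]+np.pi/2)
a=g2w(G,-.075,-.09);ctrl.move_pose([*a,.12],q);ctrl.line_to([*a,.032])
for y in(-.09,.015):
    a=g2w(G,-.075,y);ctrl.line_to([*a,.032]); ctrl.wait(.2)
    e=readout.read_eef_pos()
    t=ctrl.line_to(e+u*.035,v=.02,max_force=5);print(t,w2g(G,readout.read_eef_pos())*1e3,readout.read_wrist_force())
    ctrl.line_to([*a,.032])
e=readout.read_eef_pos();ctrl.line_to([e[0],e[1],.2]);print(readout.read_time_s())
ctrl.move_pose([.25,-.25,.3],Q(np.pi))
im=optics.capture("top")
cv2.imwrite("pics/s4.png",cv2.resize(im[185:295,215:390,::-1],None,fx=4.5,fy=4.5,interpolation=cv2.INTER_CUBIC))
print(readout.read_time_s())
E
```

```text
nearL [-43.61541882 130.27257639]
nearR [ -44.30322994 -146.53828921]
farR [ -14.03450359 -149.79535276]
True [-50.79553581 -89.92672496] [-0.05300159  0.24566431 -0.99308924]
True [-50.63719711  14.57912458] [-1.05914069  0.02958199  0.09524887]
24.175
26.2167
```

View pics/s4.png

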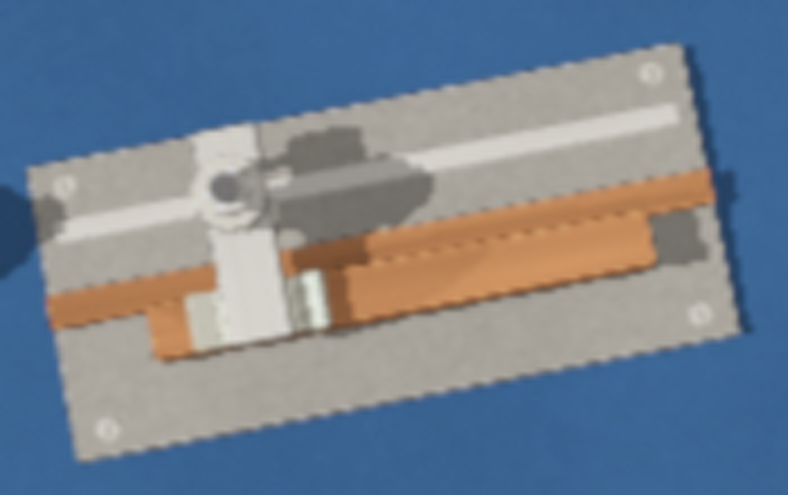

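The batten is now flush: both pushes stopped at the same x (−50.7 mm), so it is parallel to the fence, centre y ≈ −9 mm. Now the nut: grip it with j6 near −3 so one turn reaches the stop.

```bash
cat >> h.py <<'E'
N=np.array([.6321,.1366])
def J(z,j6,n=N):
    q=np.array(kinematics.inverse_kinematics([*n,z],Q(.16)));q[5]=j6;return q
E
python3 - <<'E'
from h import *
ctrl.grip(.065)
ctrl.set_joints(J(.2,-3.05));print(readout.read_time_s())
e=readout.read_eef_pos();print(e)
print("stop",ctrl.line_to([*N,.083],v=.1,max_force=10),readout.read_eef_pos())
t0=readout.read_torque();f0=readout.read_wrist_force()
ctrl.grip(.03)
print("w",readout.read_gripper_width(),readout.read_grip_force(),readout.read_wrist_force()-f0,readout.read_torque()-t0,readout.read_tool_rot(),readout.read_time_s())
E
```

```text
28.8417
[0.63214283 0.13546947 0.20070749]
stop False [0.63259479 0.13670697 0.08383877]
w 0.03752608559531134 59.52635586261749 [-2.22996696 11.15701776  6.46353667] [ 2.29617032e+00  6.07835886e-01 -2.21848720e-03] [ 0.99808736  0.06170256  0.00102764 -0.00365529] 30.525
```

```bash
python3 - <<'E'
from h import *
for k in range(3):
    e=readout.read_eef_pos()
    n=N+[0,.0005*(k+1)]
    ctrl.set_joints(J(.083,-3.05,n));ctrl.wait(.1);print(n,readout.read_eef_pos(),readout.read_wrist_force(),readout.read_torque())
print(readout.read_gripper_width(),readout.read_time_s())
E
```

```text
[0.6321 0.1371] [0.63229335 0.14025974 0.08489454] [-4.17794403  7.93295067  6.44316513] [1.86886954 0.64252702 0.00448703]
[0.6321 0.1376] [0.63230717 0.14028116 0.08491463] [-2.62180082  6.57532388  7.15325853] [1.67146607 0.6397529  0.02545687]
[0.6321 0.1381] [0.6323106  0.14032884 0.08491994] [-3.78891635  6.63665683  7.27899937] [1.37033608 0.55794912 0.03259586]
0.03742230357614702 31.575
```

```bash
python3 - <<'E'
from h import *
n=N+[0,.0035]
ctrl.set_joints(J(.0835,-3.05,n));ctrl.wait(.1);print(readout.read_eef_pos(),readout.read_wrist_force(),readout.read_torque())
for a in(.4,.8,1.2,1.57):
    ctrl.set_joints(J(.0835-a/2/np.pi*.004,-3.05+a,n));print(a,readout.read_joints()[5],readout.read_eef_pos(),readout.read_wrist_force(),readout.read_torque(),readout.read_gripper_width(),readout.read_time_s())
E
```

```text
[0.63228266 0.14041836 0.08489542] [-2.83429837  1.22282753  6.6108503 ] [ 0.26888299  0.64193962 -0.02156996]
0.4 -2.6496846467656514 [0.63231382 0.14043361 0.08463588] [-2.96357613 -0.05406934  6.61206347] [ 0.20967654  0.52462286 -0.09798074] 0.03725540966984025 32.3917
0.8 -2.2496992687839485 [0.63233776 0.14040258 0.08440022] [-2.94834484  1.31359233  6.48254239] [ 0.17441997  0.51008892 -0.12748236] 0.03697404107620893 32.8583
1.2 -1.849715474895631 [0.63235031 0.14039381 0.08414297] [-3.31553587  0.0776469   6.93446289] [ 0.13578333  0.49361972 -0.05983046] 0.03706188460125226 33.325
1.57 -1.479645565122812 [0.63235113 0.14034973 0.08389747] [-3.24758267  0.99430711  6.456986  ] [ 0.15242225  0.45226233 -0.08478326] 0.037165259821830235 33.7667
```

The nut turns at about 0.1 N m with small side forces. Continuing to the stop.

```bash
python3 - <<'E'
from h import *
n=N+[0,.0035]
a=1.57
while a<5.95:
    d=.45 if a<3.3 else .12
    a+=d
    ctrl.set_joints(J(.0835-a/2/np.pi*.004,-3.05+a,n));t=readout.read_torque()[2]
    print(round(a,2),round(t,3),np.round(readout.read_wrist_force(),1),round(-3.05+a-readout.read_joints()[5],4),round(readout.read_gripper_width(),4))
    if abs(t)>.6:print("STOP");break
ctrl.wait(.3);print(readout.read_torque(),readout.read_joints()[5],readout.read_time_s());np.save("a.npy",a)
E
```

```text
2.02 -0.094 [-3.3  1.8  6.3] -0.0003 0.0373
2.47 -0.098 [-2.5  0.7  7.4] -0.0003 0.0375
2.92 -0.098 [-2.8  0.5  7.3] -0.0003 0.0373
3.37 -0.105 [-2.8  1.   7.1] -0.0003 0.0372
3.49 -0.071 [-2.8  1.5  6.9] -0.0005 0.0373
3.61 -0.162 [-3.3  1.2  8.3] -0.0006 0.0373
3.73 -0.101 [-2.2  1.3  7.4] -0.0005 0.0375
3.85 -0.066 [-3.   1.3  6.8] -0.0005 0.0373
3.97 -0.104 [-2.8  1.1  7.2] -0.0006 0.037
4.09 -0.12 [-2.8  0.8  7.6] -0.0005 0.0374
4.21 -0.106 [-2.6  1.   7.4] -0.0005 0.0375
4.33 -0.102 [-2.4  0.8  7.9] -0.0006 0.0375
4.45 -0.079 [-2.5  0.4  6.9] -0.0006 0.0373
4.57 -0.079 [-2.7  1.   7.2] -0.0005 0.0374
4.69 -0.043 [-3.4  0.4  7.7] -0.0005 0.0371
4.81 -0.154 [-1.8 -0.5  7.5] -0.0005 0.0375
4.93 -0.098 [-2.7  0.9  8. ] -0.0005 0.0376
5.05 -0.055 [-2.   1.   7.4] -0.0005 0.037
5.17 -0.044 [-2.7 -0.6  8. ] -0.0005 0.0372
5.29 -0.032 [-3.3  0.8  7.6] -0.0004 0.0374
5.41 -0.037 [-3.6 -0.6  8.7] -0.0004 0.0371
5.53 0.347 [-3.   0.6  8.8] 0.0005 0.0371
5.65 -0.052 [-0.1  2.   6.8] 0.0005 0.0374
5.77 -0.045 [2.9 4.2 5.2] 0.0014 0.0372
5.89 0.734 [1.4 2.4 6.4] 0.0033 0.0372
STOP
[ 0.5825133  -0.33779318  0.76699158] 2.8364746169817328 41.35
```

```bash
python3 - <<'E'
from h import *
n=N+[0,.0035];a=float(np.load("a.npy"))
for k in range(5):
    a+=.04
    ctrl.set_joints(J(.0835-5.5/2/np.pi*.004,-3.05+a,n));ctrl.wait(.15)
    print(round(a,2),np.round(readout.read_torque(),3),np.round(readout.read_wrist_force(),1),np.round(readout.read_eef_pos(),4),round(-3.05+a-readout.read_joints()[5],4),round(readout.read_gripper_width(),4))
np.save("a.npy",a);print(readout.read_time_s(),readout.read_grip_force())
cv2.imwrite("pics/s5.png",cv2.resize(optics.capture("scene")[170:290,290:450,::-1],None,fx=5,fy=5,interpolation=cv2.INTER_CUBIC))
E
```

```text
5.93 [ 0.371 -0.012  0.659] [0.8 1.4 6.9] [0.6331 0.1407 0.0814] 0.0034 0.0375
5.97 [ 0.681 -0.659  0.74 ] [4.  2.7 5.9] [0.6338 0.141  0.0814] 0.0032 0.0371
6.01 [ 0.462 -0.259  0.667] [0.9 3.1 7.9] [0.633  0.1407 0.0813] 0.0031 0.0373
6.05 [0.331 0.265 0.607] [-1.5  1.5  7.9] [0.6324 0.1404 0.0813] 0.003 0.037
6.09 [ 0.48  -0.28   0.589] [1.1 2.4 7.6] [0.6331 0.1405 0.0813] 0.0029 0.0373
43.35 61.74916863441467
```

View pics/s5.png

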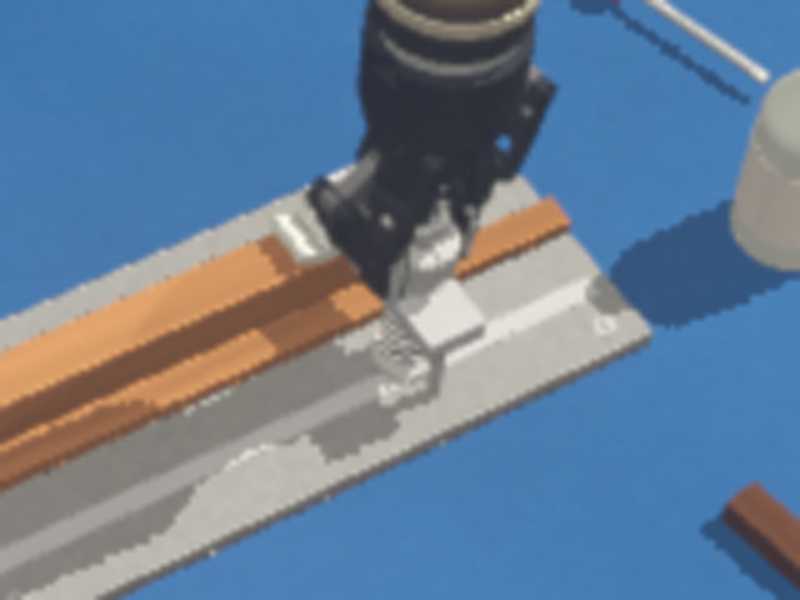

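Torque saturates at about 0.65 N m, so the fingers are slipping on a nut that is at its hard stop, with the shoe on the batten. Backing off a quarter turn and logging the torque to see when the windup releases.

```bash
python3 - <<'E'
from h import *
n=N+[0,.0035];a=float(np.load("a.npy"));z0=.0835-5.5/2/np.pi*.004
for b in[.03,.06,.09,.12,.16,.3,.6,.9,1.2,1.4,1.62]:
    ctrl.set_joints(J(z0+b/2/np.pi*.004,-3.05+a-b,n))
    print(b,np.round(readout.read_torque(),3),np.round(readout.read_wrist_force(),1),np.round(readout.read_eef_pos(),4),round(readout.read_gripper_width(),4))
ctrl.wait(.4);print(readout.read_torque(),readout.read_joints()[5],readout.read_grip_force(),readout.read_time_s())
E
```

```text
0.03 [ 0.521 -0.374  0.113] [1.  2.4 8. ] [0.6331 0.1406 0.0813] 0.0373
0.06 [ 0.536 -0.319  0.13 ] [1.3 3.1 6.8] [0.633  0.1406 0.0812] 0.0372
0.09 [ 0.565 -0.318  0.092] [1.8 2.9 6.7] [0.633  0.1406 0.0813] 0.0369
0.12 [ 0.61  -0.283  0.105] [0.6 3.  7.4] [0.633  0.1407 0.0813] 0.0373
0.16 [ 0.667 -0.312  0.052] [2.3 3.6 6. ] [0.633  0.1407 0.0812] 0.0371
0.3 [ 0.674 -0.327  0.116] [1.  3.7 5.6] [0.6329 0.1408 0.0813] 0.0372
0.6 [ 0.856 -0.222  0.06 ] [0.1 3.9 7. ] [0.6327 0.141  0.0815] 0.0373
0.9 [ 0.91  -0.005  0.111] [-0.   4.5  6.7] [0.6326 0.1411 0.0816] 0.0373
1.2 [0.934 0.169 0.06 ] [-1.3  4.6  6.7] [0.6323 0.1411 0.0818] 0.037
1.4 [0.899 0.281 0.105] [-0.7  4.2  8.1] [0.6321 0.1412 0.0819] 0.0376
1.62 [0.858 0.392 0.1  ] [-1.7  4.2  8.2] [0.632  0.1411 0.082 ] 0.0371
[0.94731524 0.41830727 0.0554611 ] 1.418125236866007 61.84087514877319 47.1167
```

Torque drops from 0.65 to free-running ~0.1 N m within 0.03 rad of reversing. I'll check the rise independently by measuring how far the hold-down arm and shoe shift in the scene camera: start, stop, now.

```bash
python3 - <<'E'
from h import *
now=optics.capture("scene")[:,:,::-1].copy();cv2.imwrite("pics/s6f.png",now)
cut=lambda im:cv2.cvtColor(cv2.resize(im[170:290,290:450],None,fx=5,fy=5,interpolation=cv2.INTER_CUBIC),cv2.COLOR_BGR2GRAY)
I=dict(start=cut(cv2.imread("pics/scene0.png")),stop=cv2.cvtColor(cv2.imread("pics/s5.png"),6),now=cut(now))
R_={"nose":(265,330,190,270),"armend":(405,500,270,350),"nuthead":(400,475,200,275),"ctrl_board":(560,660,260,350)}
for k,(x0,x1,y0,y1) in R_.items():
  for a,b in(("start","stop"),("stop","now")):
    W=np.eye(2,3,dtype=np.float32)
    try:
        cc,W=cv2.findTransformECC(I[a][y0:y1,x0:x1],I[b][y0-0:y1,x0:x1],W,cv2.MOTION_TRANSLATION,(3,200,1e-6),None,5)
        print(k,a,b,round(cc,3),"dpx",np.round(W[:,2]/5,3))
    except cv2.error as e:print(k,a,b,"fail")
h=np.hstack([I["stop"][180:380,250:520],I["now"][180:380,250:520]]);cv2.imwrite("pics/s6.png",cv2.resize(h,None,fx=1.45,fy=1.45))
print(readout.read_time_s())
E
```

```text
nose start stop 0.533 dpx [-0.021  0.413]
nose stop now 0.62 dpx [-0.36  0.08]
armend start stop 0.973 dpx [-0.11   0.748]
armend stop now 0.638 dpx [0.226 0.467]
nuthead start stop 0.615 dpx [-0.731  1.152]
nuthead stop now fail
ctrl_board start stop 1.0 dpx [ 0.011 -0.002]
ctrl_board stop now 1.0 dpx [-0.002 -0.003]
47.1667
```

View pics/s6.png

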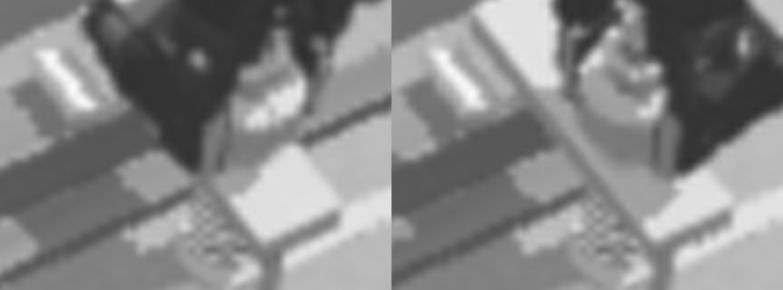

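Start to stop, the arm end dropped 0.75 px, about 3.0 mm, as expected (2.5–3.5 mm). Since then its corner has risen about 0.2 px, roughly 0.8 mm, which agrees with a quarter turn. The nut is held with 60 N, so I'm handing in.

```bash
python3 -c "
from h import *
print(hand_in(),readout.read_time_s())"
```

```text
the job is handed in; nothing more can be done
the job is handed in; nothing more can be done
```

I handed the job in at about 47 s with no verdict returned. By my readings, the batten is against the fence and through under the shoe; the nut went down to its stop, is backed off about 90°, and is still held in the gripper for locking.

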